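# Line up the cast towers by height on the ware board

### The arm

A 7-joint arm with a two-finger parallel gripper is mounted at the origin on the work surface. World frame = base frame: x ahead of the robot, y to its left, z up, the work surface at z = 0. Lengths are in m, angles in rad, forces in N, time in s.
With the tool pointing down it reaches from about 0.4 to 0.75 m from the base axis. Payload 19.5 kg.
Tool frame: the origin (TCP) lies midway between the tips of the shut fingers; the grasp point (between the pads) lies 19 mm behind it (manip.hold_point_z is the z of the grasp point in the tool frame, in m); z points along the fingers, y is the line along which they close (so a half turn about z gives the same grasp; the last joint's range is limited). The gripper opens to 85 mm and grips with 20 to 120 N. Pads are 22 mm wide; open, the fingers measure 114 mm over their backs; the gripper's body (76 mm by 85 mm) begins 54 mm behind the grasp point. The pads swing forward as they close: fully open they stand 13 mm farther back than shut.
Start: joints at [1.137, 0.707, -0.028, 1.485, 0.022, 0.951, -0.075], TCP at [0.22, -0.531, 0.231] pointing down, gripper open.
Joint ranges: [-2.71, 2.71], [-0.32, 2.16], [-1.57, 1.52], [0, 2.45], [-1.46, 4.6], [0, 2.02], [-2.83, 2.83]. Speed limits (rad/s): [1.89, 1.89, 2.57, 2.57, 3.01, 3.01, 3.01].

### API

Orientations are given as a unit quaternion [w, x, y, z].
In Python, from plant import manip gives the robot as it stands.
- The arm moves only by the shell command python3 -m inch 'ROWS' [FORCE]. ROWS is a JSON object whose one key "moves" holds a list of rows, each an object with "grip": the closure, from 0 (fully open) to 1 (shut); "delta_pos": the shift along the tool's x, y, z in m, a list of three; "turn": the turn about the tool's z in degrees. In form: {"moves": [{"grip": grip, "delta_pos": [tx, ty, tz], "turn": turn}, ...]}. A call has 1 to 12 rows; each row is the pose to reach, as a shift and turn from the pose commanded when the call began, along the tool's axes at that moment; what a row does not reach only later rows make up. A row lasts 1/10 s, in which the tool goes at most 50 mm and 8.59 degrees, less where a joint would pass 70% of its speed; a pose out of reach is approached as far as the arm can. A call with a gripper value outside its range is refused whole. The fingers move at their own pace and stop on an object; FORCE is the grip in N (left out, the last holds). Time passes only in rows, so rows that repeat a pose let the fingers close. It gives the time, the measured TCP pose, the force, the opening and the grip force at its end, in the units of the state.
- manip.read_state(): the state, without advancing time (a new reading comes with each control period).
- manip.capture(name): name is "scene" or "top" or "wrist"; returns a dict with "color" (420x560x3 uint8, blue, green, red), "fx", "fy", "cx", "cy" (pixels), "R" (3x3) and "t" (3): a world point X has camera coordinates R X + t. Camera axes: x right, y down, z forward; pixel columns grow to the right and rows downward; lengths in m; the calibration is good to about 2 mm. The wrist camera is an equidistant fisheye: a pixel r from the principal point sees the ray r / f radians off the axis. A picture is of the moment at which its call begins. There is no depth.
- manip.finish_job(): hands the job in; it is judged then, once.
Trained networks look in the newest picture that a camera, given by its name, has taken for a name from the list of things; names that differ only in an ending like _2 or _b are one class to them, and where a whole thing is asked for, a point or a joint stands for the part that bears it (a point fixed in the world has none). Each returns a list of dicts, best first, with "conf" (0 to 1); they miss things now and then, are a little off and sometimes report something else, mostly with a low value. They report only what shows in the picture. A call takes as long as a camera call. They do not tell look-alikes from the thing itself.
- manip.find_in(camera, target): "box" ([left, top, right, bottom] in pixels, round what is visible of it).
- manip.regions_of(camera, target): "region" (420x560 bool, what is visible of it) and "box" ([left, top, right, bottom] in pixels, round what is visible of it).
The state is a dict: "time": time; "q": joint angles; "qvel": joint speeds; "joint_efforts": joint torques, N m; "ee_pos": TCP position; "tcp_rot": TCP orientation; "wrist_force": force on the tool from outside, world axes, zero at the start; "torque": the same for the moment, N m; "width": opening from 0.0 (shut) to 1.0 (fully open); "finger_force": force on a finger pad.
Only numpy, scipy, OpenCV 4.12 (cv2) and the standard library are available. Lean on these libraries where they do the work, as an engineer would, in place of code of your own. Each camera call takes 0.05 s, during which the arm holds its last target. There are 200 camera calls.

### The job

Line the four loose model towers up on the ware board in order of height, stepping down from the big master tower that stands on one end of the board: the tallest of the four on the tile next to it, the shortest on the tile farthest from it. Stand each tower upright in the middle of its own tile, square with the tile, and set it down rather than dropping it. Do not knock any tower over, and leave the master tower and the glaze jar where they stand.

Things in the scene. Friction and masses are not known exactly. Their poses are not given: they have to be found in the camera images.
- four_storey: loose cream ceramic model tower, 155 mm high, four storeys: arched doors, three rows of windows. Square: foot 58 x 58 x 8 mm, shaft 46 mm wide, flat-sided battlemented parapet 52 x 52 mm at 131 to 155 mm above the foot (grip it there from above). Four like sides. About 250 g. On the table, robot's side of the board, turned any way. Origin: centre of underside; z up, x, y square to its faces.
- three_storey: loose cream ceramic model tower, 125 mm high, three storeys: doors, two rows of windows. Square: foot 58 x 58 x 8 mm, shaft 46 mm wide, flat-sided battlemented parapet 52 x 52 mm at 101 to 125 mm above the foot (grip it there from above). Four like sides. About 200 g. On the table, robot's side of the board, turned any way. Origin: centre of underside; z up, x, y square to its faces.
- two_storey: loose cream ceramic model tower, 95 mm high, two storeys: doors, one row of windows. Square: foot 58 x 58 x 8 mm, shaft 46 mm wide, flat-sided battlemented parapet 52 x 52 mm at 71 to 95 mm above the foot (grip it there from above). Four like sides. About 150 g. On the table, robot's side of the board, turned any way. Origin: centre of underside; z up, x, y square to its faces.
- gatehouse: loose cream ceramic model tower, 65 mm high, a single storey with doors only. Square: foot 58 x 58 x 8 mm, shaft 46 mm wide, flat-sided battlemented parapet 52 x 52 mm at 41 to 65 mm above the foot (grip it there from above). Four like sides. About 100 g. On the table, robot's side of the board, turned any way. Origin: centre of underside; z up, x, y square to its faces.
- tile_1: one of four identical brown fireclay tiles, 80 x 80 x 8 mm, fixed, in a row about 95 mm apart on a plywood ware board (640 x 140 x 20 mm) lying on the table. The names come in no particular order along the row. Origin: centre of its underside, 20 mm above the table; its upper face is 8 mm higher; x across the board, y along the row, z up.
- tile_2: one of four identical brown fireclay tiles, 80 x 80 x 8 mm, fixed, in a row about 95 mm apart on a plywood ware board (640 x 140 x 20 mm) lying on the table. The names come in no particular order along the row. Origin: centre of its underside, 20 mm above the table; its upper face is 8 mm higher; x across the board, y along the row, z up.
- tile_3: one of four identical brown fireclay tiles, 80 x 80 x 8 mm, fixed, in a row about 95 mm apart on a plywood ware board (640 x 140 x 20 mm) lying on the table. The names come in no particular order along the row. Origin: centre of its underside, 20 mm above the table; its upper face is 8 mm higher; x across the board, y along the row, z up.
- tile_4: one of four identical brown fireclay tiles, 80 x 80 x 8 mm, fixed, in a row about 95 mm apart on a plywood ware board (640 x 140 x 20 mm) lying on the table. The names come in no particular order along the row. Origin: centre of its underside, 20 mm above the table; its upper face is 8 mm higher; x across the board, y along the row, z up.
- master: bystander: the large cream master tower, 210 mm high, foot plate 70 x 70 mm, parapet 64 x 64 mm, 0.9 kg, standing loose on one end of the ware board in line with the tiles, about 112 mm from the nearest tile's centre; at either end. It marks the high end of the row. Origin: centre of its underside.
- glaze_jar: bystander: glaze jar with a white lid, 68 mm across and 85 mm high, 0.45 kg, standing loose on the other end of the ware board, about 112 mm from the nearest tile's centre. Origin: centre of its underside.
There are look-alikes about, which are no part of the job. What is shaped like the two_storey but purple or yellow is not meant.

How it is judged:
At the end, for the whole second after the job is handed in: Counted from the master tower: four-storey, three-storey, two-storey, gatehouse, each released and at rest on its own tile, upright (0.06 rad), its centre within 12 mm of the tile's centre, its faces within 0.21 rad (12 degrees) of square with the tile (((horizontal distance between four_storey and tile_1 below 0.012 m and z of four_storey in the frame of tile_1 between 0.004 and 0.012 m and (angle between the x axis of four_storey and the x axis of tile_1, either way round below 0.21 rad or angle between the x axis of four_storey and the y axis of tile_1, either way round below 0.21 rad)) or (horizontal distance between four_storey and tile_2 below 0.012 m and z of four_storey in the frame of tile_2 between 0.004 and 0.012 m and (angle between the x axis of four_storey and the x axis of tile_2, either way round below 0.21 rad or angle between the x axis of four_storey and the y axis of tile_2, either way round below 0.21 rad)) or (horizontal distance between four_storey and tile_3 below 0.012 m and z of four_storey in the frame of tile_3 between 0.004 and 0.012 m and (angle between the x axis of four_storey and the x axis of tile_3, either way round below 0.21 rad or angle between the x axis of four_storey and the y axis of tile_3, either way round below 0.21 rad)) or (horizontal distance between four_storey and tile_4 below 0.012 m and z of four_storey in the frame of tile_4 between 0.004 and 0.012 m and (angle between the x axis of four_storey and the x axis of tile_4, either way round below 0.21 rad or angle between the x axis of four_storey and the y axis of tile_4, either way round below 0.21 rad))) and horizontal distance between four_storey and master between 0.0705 and 0.1545 m and angle between each of four_storey, three_storey, two_storey, gatehouse's own z axis and vertical below 0.06 rad and linear speed of each of four_storey, three_storey, two_storey, gatehouse below 0.02 m/s and angular speed of each of four_storey, three_storey, two_storey, gatehouse below 0.2 rad/s and ((horizontal distance between three_storey and tile_1 below 0.012 m and z of three_storey in the frame of tile_1 between 0.004 and 0.012 m and (angle between the x axis of three_storey and the x axis of tile_1, either way round below 0.21 rad or angle between the x axis of three_storey and the y axis of tile_1, either way round below 0.21 rad)) or (horizontal distance between three_storey and tile_2 below 0.012 m and z of three_storey in the frame of tile_2 between 0.004 and 0.012 m and (angle between the x axis of three_storey and the x axis of tile_2, either way round below 0.21 rad or angle between the x axis of three_storey and the y axis of tile_2, either way round below 0.21 rad)) or (horizontal distance between three_storey and tile_3 below 0.012 m and z of three_storey in the frame of tile_3 between 0.004 and 0.012 m and (angle between the x axis of three_storey and the x axis of tile_3, either way round below 0.21 rad or angle between the x axis of three_storey and the y axis of tile_3, either way round below 0.21 rad)) or (horizontal distance between three_storey and tile_4 below 0.012 m and z of three_storey in the frame of tile_4 between 0.004 and 0.012 m and (angle between the x axis of three_storey and the x axis of tile_4, either way round below 0.21 rad or angle between the x axis of three_storey and the y axis of tile_4, either way round below 0.21 rad))) and horizontal distance between three_storey and master between 0.1655 and 0.2495 m and ((horizontal distance between two_storey and tile_1 below 0.012 m and z of two_storey in the frame of tile_1 between 0.004 and 0.012 m and (angle between the x axis of two_storey and the x axis of tile_1, either way round below 0.21 rad or angle between the x axis of two_storey and the y axis of tile_1, either way round below 0.21 rad)) or (horizontal distance between two_storey and tile_2 below 0.012 m and z of two_storey in the frame of tile_2 between 0.004 and 0.012 m and (angle between the x axis of two_storey and the x axis of tile_2, either way round below 0.21 rad or angle between the x axis of two_storey and the y axis of tile_2, either way round below 0.21 rad)) or (horizontal distance between two_storey and tile_3 below 0.012 m and z of two_storey in the frame of tile_3 between 0.004 and 0.012 m and (angle between the x axis of two_storey and the x axis of tile_3, either way round below 0.21 rad or angle between the x axis of two_storey and the y axis of tile_3, either way round below 0.21 rad)) or (horizontal distance between two_storey and tile_4 below 0.012 m and z of two_storey in the frame of tile_4 between 0.004 and 0.012 m and (angle between the x axis of two_storey and the x axis of tile_4, either way round below 0.21 rad or angle between the x axis of two_storey and the y axis of tile_4, either way round below 0.21 rad))) and horizontal distance between two_storey and master between 0.2605 and 0.3445 m and ((horizontal distance between gatehouse and tile_1 below 0.012 m and z of gatehouse in the frame of tile_1 between 0.004 and 0.012 m and (angle between the x axis of gatehouse and the x axis of tile_1, either way round below 0.21 rad or angle between the x axis of gatehouse and the y axis of tile_1, either way round below 0.21 rad)) or (horizontal distance between gatehouse and tile_2 below 0.012 m and z of gatehouse in the frame of tile_2 between 0.004 and 0.012 m and (angle between the x axis of gatehouse and the x axis of tile_2, either way round below 0.21 rad or angle between the x axis of gatehouse and the y axis of tile_2, either way round below 0.21 rad)) or (horizontal distance between gatehouse and tile_3 below 0.012 m and z of gatehouse in the frame of tile_3 between 0.004 and 0.012 m and (angle between the x axis of gatehouse and the x axis of tile_3, either way round below 0.21 rad or angle between the x axis of gatehouse and the y axis of tile_3, either way round below 0.21 rad)) or (horizontal distance between gatehouse and tile_4 below 0.012 m and z of gatehouse in the frame of tile_4 between 0.004 and 0.012 m and (angle between the x axis of gatehouse and the x axis of tile_4, either way round below 0.21 rad or angle between the x axis of gatehouse and the y axis of tile_4, either way round below 0.21 rad))) and horizontal distance between gatehouse and master between 0.3555 and 0.4395 m); the robot touches nothing.
It fails at once if the master tower is pushed out of its place by more than 15 mm or tipped (distance of master from where it was at the start of the episode above 0.015 m or angle between master's own z axis and vertical above 0.25 rad).
It fails at once if the glaze jar is pushed out of its place by more than 15 mm or tipped (distance of glaze_jar from where it was at the start of the episode above 0.015 m or angle between glaze_jar's own z axis and vertical above 0.25 rad).
It fails at once if one of the four towers falls over (tilts more than 40 degrees) (angle between any of four_storey, three_storey, two_storey, gatehouse's own z axis and vertical above 0.7 rad).
It fails at once if a tower is dropped (falls free of the fingers from about 13 mm or more: faster than 0.5 m/s) ((linear speed of four_storey above 0.5 m/s and contact force between four_storey and the fingers below 0.1 N) or (linear speed of three_storey above 0.5 m/s and contact force between three_storey and the fingers below 0.1 N) or (linear speed of two_storey above 0.5 m/s and contact force between two_storey and the fingers below 0.1 N) or (linear speed of gatehouse above 0.5 m/s and contact force between gatehouse and the fingers below 0.1 N)).
It also fails if it takes over 112 s, if anything falls off the work surface, if the arm or the gripper's body presses on something with over 40 N, if the wrist force passes 120 N, or if a joint passes its speed limit or range.

## Working session

There is one attempt and no reset: what is moved stays moved. The work goes in short steps, Python scripts to look and compute and a shell command to move; the robot and the scene stay as the last step left them, time stands still between calls to the robot, and variables do not carry over. Pictures are saved under pics/ and viewed, at most 14 in all, crops included, and the job is handed in when it is done.

```bash
mkdir -p pics; ls
python3 - <<'E'
from plant import manip
import cv2
s=manip.read_state(); print({k:(v if not hasattr(v,'round') else v) for k,v in s.items()}, manip.hold_point_z)
for n in ['scene','top']:
    c=manip.capture(n); cv2.imwrite(f'pics/{n}0.png',c['color']); print(n,c['fx'],c['cx'],c['cy'],c['R'],c['t'])
    for t in ['four_storey','three_storey','two_storey','gatehouse','tile_1','master','glaze_jar']:
        print(t,[(round(d['conf'],2),[round(x) for x in d['box']]) for d in manip.find_in(n,t)])
E
```

```text
pics
{'time': 0.0, 'q': array([ 1.13727867,  0.70710548, -0.02761671,  1.48501466,  0.02200121,
        0.95091399, -0.07551093]), 'qvel': array([ 1.61623719e-03,  7.60568469e-04,  3.57907513e-05, -2.02923587e-03,
       -8.34247222e-05, -8.74433653e-04, -9.56097045e-06]), 'joint_efforts': array([-6.97038631e-04, -8.83192420e+01,  1.23435840e+00, -2.36164480e+01,
        1.68694812e-02,  6.54021787e-03, -3.46779450e-05]), 'ee_pos': array([ 0.2194663 , -0.53116848,  0.23082236]), 'tcp_rot': array([-5.54418495e-04,  9.80871983e-01,  1.94653099e-01, -1.30032676e-04]), 'wrist_force': array([-0.74211653,  0.06555205, -0.52574885]), 'torque': array([0.02738712, 0.00678188, 0.00670073]), 'finger_force': 0.0, 'width': 0.9994249758465653} -0.0187
scene 380.04479073517723 274.99408397121135 206.12457077654966 [[ 0.79698744  0.60396421  0.00618481]
 [ 0.42738673 -0.55668214 -0.71235215]
 [-0.42679223  0.57037902 -0.70179496]] [-0.37327302 -0.16630519  1.04963694]
four_storey [(0.8, [313, 94, 345, 160]), (0.52, [311, 242, 364, 282])]
three_storey [(0.91, [272, 147, 304, 204]), (0.33, [278, 269, 
[... 458 characters left out ...]
4 216.2201527729948 [[-0.01448938 -0.99988849 -0.00361582]
 [-0.99832933  0.01466888 -0.0558872 ]
 [ 0.05593401  0.0028     -0.99843054]] [-0.00430797  0.48621667  0.99808356]
four_storey [(0.5, [205, 138, 234, 169])]
three_storey [(0.9, [228, 218, 261, 244]), (0.68, [136, 234, 183, 258])]
two_storey [(0.85, [339, 261, 371, 283]), (0.84, [392, 282, 430, 311]), (0.79, [396, 195, 430, 216]), (0.75, [380, 236, 416, 264])]
gatehouse [(0.41, [384, 236, 416, 262])]
tile_1 [(0.89, [205, 138, 235, 166]), (0.82, [274, 140, 303, 175]), (0.78, [313, 137, 343, 171]), (0.63, [238, 139, 272, 170])]
master [(0.86, [132, 121, 188, 169])]
glaze_jar [(0.94, [360, 136, 389, 170]), (0.65, [137, 233, 182, 256])]
```

View pics/scene0.png

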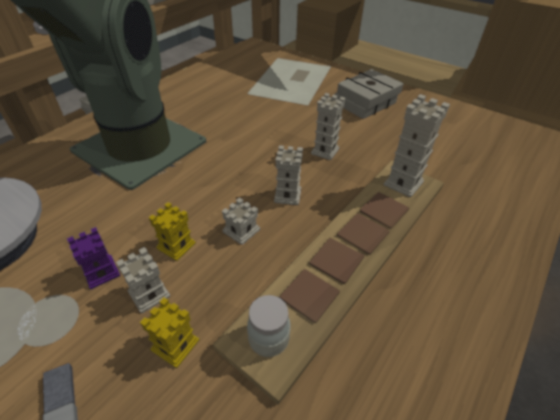

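View pics/top0.png

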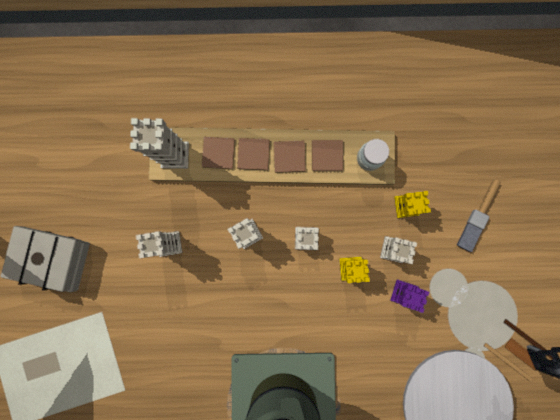

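The master stands at the left end of the board in the top view (150,135), so the row steps down to the right. Cream towers in the top view: four-storey (150,245), three-storey (245,233), gatehouse (307,238) and two-storey (398,250). The tiles lie at u = 218, 253, 290 and 327 in the row v≈154.

Next I fit silhouettes of the known shapes in both views.

```bash
cat > h.py <<'E'
from plant import manip
import cv2, numpy as np
from scipy.optimize import minimize
H=dict(four_storey=.155,three_storey=.125,two_storey=.095,gatehouse=.065)
def proj(c,X):
    p=X@c['R'].T+c['t']; return np.c_[c['fx']*p[:,0]/p[:,2]+c['cx'],c['fy']*p[:,1]/p[:,2]+c['cy']]
def unproj(c,uv,z):
    d=c['R'].T@np.array([(uv[0]-c['cx'])/c['fx'],(uv[1]-c['cy'])/c['fy'],1]); o=-c['R'].T@c['t']; return o+d*(z-o[2])/d[2]
def boxpts(w,z0,z1,x,y,a):
    P=np.array([[sx*w/2,sy*w/2] for sx,sy in((-1,-1),(1,-1),(1,1),(-1,1))]); r=np.array([[np.cos(a),-np.sin(a)],[np.sin(a),np.cos(a)]])
    P=P@r.T+[x,y]; return np.r_[np.c_[P,[z0]*4],np.c_[P,[z1]*4]]
S=4
def sil(c,boxes,x,y,a,z,box):
    l,t,r,b=box; m=np.zeros(((b-t)*S,(r-l)*S),np.uint8)
    for w,z0,z1 in boxes:
        q=proj(c,boxpts(w,z0+z,z1+z,x,y,a)); q=(q-[l,t]+.5)*S
        cv2.fillConvexPoly(m,cv2.convexHull(np.round(q*16).astype(np.int32)),1,shift=4)
    return cv2.resize(m.astype(np.float32),(r-l,b-t),interpolation=cv2.INTER_AREA)
def cream(im):
    hsv=cv2.cvtColor(im,cv2.COLOR_BGR2HSV); m=((hsv[...,1]<75)&(hsv[...,2]>45)).astype(np.uint8)
    return m
def tower(h): return [(.058,0,.008),(.046,0,h-.02),(.052,h-.024,h)]
def fit(cs,boxes,x,y,z,save=None,pad=14):
    items=[]
    for i,c in enumerate(cs):
        h=max(b[2] for b in boxes); q=proj(c,boxpts(.075,z,z+h,x,y,.4)); l,t=np.floor(q.min(0)-pad).astype(int); r,b=np.ceil(q.max(0)+pad).astype(int)
        l,t=max(l,0),max(t,0); r,b=min(r,560),min(b,420); m=cream(c['color'])[t:b,l:r]
        m=cv2.morphologyEx(cv2.copyMakeBorder(m,9,9,9,9,cv2.BORDER_CONSTANT),cv2.MORPH_CLOSE,np.ones((5,5)))[9:-9,9:-9]
        n,lab=cv2.connectedComponents(m); g=sil(c,boxes,x,y,.4,z,(l,t,r,b))>.5
        k=np.argmax([0]+[((lab==j)&g).sum() for j in range(1,n)]); items.append((c,(l,t,r,b),(lab==k).astype(np.float32)))
    def cost(p): return sum(np.abs(sil(c,boxes,p[0],p[1],p[2],z,bx)-m).sum()/m.sum() for c,bx,m in items)
    best=min((minimize(cost,[x,y,a],method='Nelder-Mead',options=dict(initial_simplex=[[x,y,a],[x+.01,y,a],[x,y+.01,a],[x,y,a+.2]],xatol=1e-4,fatol=1e-4)) for a in np.arange(-.7,.7,.28)),key=lambda r:r.fun)
    if save:
        for i,(c,bx,m) in enumerate(items):
            l,t,r,b=bx; im=c['color'][t:b,l:r].copy(); cs_,_=cv2.findContours((sil(c,boxes,*best.x,z,bx)>.5).astype(np.uint8),0,1); im=cv2.resize(im,None,fx=3,fy=3)
            cv2.drawContours(im,[k*3+1 for k in cs_],-1,(0,0,255),1); save.append(im); save.append(cv2.cvtColor(cv2.resize((m*255).astype(np.uint8),None,fx=3,fy=3),cv2.COLOR_GRAY2BGR))
    return best.x,best.fun
def sheet(ims,f,w=800):
    rows=[];row=[];
    for im in ims:
        if sum(k.shape[1] for k in row)+im.shape[1]>w: rows.append(row);row=[]
        row.append(im)
    rows.append(row); out=[]
    for r in rows:
        h=max(k.shape[0] for k in r); R=np.hstack([cv2.copyMakeBorder(k,0,h-k.shape[0],0,0,0) for k in r]); out.append(cv2.copyMakeBorder(R,0,0,0,w-R.shape[1],0))
    cv2.imwrite(f,np.vstack(out)[:600])
E
python3 - <<'E'
from h import *
cs=[manip.capture('top'),manip.capture('scene')]
guess=dict(four_storey=(150,245),three_storey=(245,233),two_storey=(402,250),gatehouse=(307,238))
sv=[]
for n,g in guess.items():
    X=unproj(cs[0],g,H[n]); 
    for cc in (cs,cs[:1],cs[1:]):
        p,f=fit(cc,tower(H[n]),X[0],X[1],0,sv if cc is cs else None); print(n,np.round(p,4),round(np.degrees(p[2])%90,1),round(f,3))
sheet(sv,'pics/fit.png')
for c,nm in zip(cs,['top','scene']):
    hsv=cv2.cvtColor(c['color'],cv2.COLOR_BGR2HSV); 
    rects={'top':[(218,152),(253,154),(290,156),(327,155)],'scene':[(384,210),(364,233),(337,259),(309,295)]}[nm]
    for u,v in rects:
        ref=np.median(c['color'][v-5:v+5,u-5:u+5].reshape(-1,3),0).astype(float)
        d=np.linalg.norm(c['color'].astype(float)-ref,axis=2); m=(d<28).astype(np.uint8)
        w=np.zeros_like(m); w[v-35:v+35,u-38:u+38]=1; n_,lab=cv2.connectedComponents(cv2.morphologyEx(m*w,cv2.MORPH_OPEN,np.ones((3,3))))
        k=(lab==lab[v,u]).astype(np.uint8); ct=max(cv2.findContours(k,0,1)[0],key=len)[:,0]
        W=np.array([unproj(c,q,.028)[:2] for q in ct.astype(float)]); (cx,cy),(a,b),an=cv2.minAreaRect((W*1000).astype(np.float32))
        print(nm,'tile',round(cx,1),round(cy,1),round(a,1),round(b,1),round(an,1))
E
```

```text
four_storey [0.4195 0.2936 0.137 ] 7.8 0.44
four_storey [0.4202 0.2942 0.1583] 9.1 0.049
four_storey [0.417  0.2937 0.1181] 6.8 0.36
three_storey [ 0.4419  0.0872 -1.0904] 27.5 0.148
three_storey [ 0.4431  0.0877 -1.0674] 28.8 0.047
three_storey [ 0.4399  0.0869 -1.0974] 27.1 0.046
two_storey [ 0.3956 -0.2931  1.3164] 75.4 0.193
two_storey [ 0.3966 -0.292  -0.2613] 75.0 0.044
two_storey [ 0.3916 -0.2935 -0.2221] 77.3 0.077
gatehouse [ 0.4282 -0.0664 -0.014 ] 89.2 0.158
gatehouse [ 0.429  -0.0642 -0.0229] 88.7 0.044
gatehouse [ 0.4256 -0.0662 -0.0392] 87.8 0.05Traceback (most recent call last):
  File "<stdin>", line 9, in <module>
  File "h.py", line 45, in sheet
    h=max(k.shape[0] for k in r); R=np.hstack([cv2.copyMakeBorder(k,0,h-k.shape[0],0,0,0) for k in r]); out.append(cv2.copyMakeBorder(R,0,0,0,w-R.shape[1],0))
ValueError: max() iterable argument is empty
```

Run:
```python
from h import *
cs=[manip.capture('top'),manip.capture('scene')]
for c,nm in zip(cs,['top','scene']):
    rects={'top':[(218,152),(253,154),(290,156),(327,155)],'scene':[(384,210),(364,233),(337,259),(309,295)]}[nm]
    for u,v in rects:
        ref=np.median(c['color'][v-5:v+5,u-5:u+5].reshape(-1,3),0).astype(float)
        d=np.linalg.norm(c['color'].astype(float)-ref,axis=2); m=(d<28).astype(np.uint8)
        w=np.zeros_like(m); w[v-35:v+35,u-38:u+38]=1; n_,lab=cv2.connectedComponents(cv2.morphologyEx(m*w,cv2.MORPH_OPEN,np.ones((3,3))))
        k=(lab==lab[v,u]).astype(np.uint8); ct=max(cv2.findContours(k,0,1)[0],key=len)[:,0]
        W=np.array([unproj(c,q,.028)[:2] for q in ct.astype(float)]); (cx,cy),(a,b),an=cv2.minAreaRect((W*1000).astype(np.float32))
        print(nm,'tile',round(cx,1),round(cy,1),round(a,1),round(b,1),round(an,1))
m=cs[0]
p,f=fit(cs[:1],[(.070,0,.01),(.056,0,.19),(.064,.18,.21)],.62,.25,.02);print('master',p,f)
for n in range(1): print(unproj(m,(374,152),.105))
s=manip.read_state(); from scipy.spatial.transform import Rotation as R
print(R.from_quat(np.r_[s['tcp_rot'][1:],s['tcp_rot'][0]]).as_matrix().round(3))
```

```text
top tile 655.6 161.0 78.8 79.5 87.0
top tile 651.9 72.0 83.2 81.2 89.1
top tile 643.5 -24.8 81.6 82.6 1.8
top tile 645.0 -122.2 82.7 78.5 89.1
scene tile 649.4 163.9 169.3 239.3 29.6
scene tile 647.4 73.6 149.1 228.1 23.8
scene tile 641.3 -24.8 93.1 87.7 89.6
scene tile 642.7 -129.4 92.5 88.8 89.0
master [ 0.65144102  0.27502505 -0.03386925] 0.0540836900472641
[ 0.63136717 -0.22601368  0.105     ]
[[ 0.924  0.382 -0.   ]
 [ 0.382 -0.924  0.   ]
 [ 0.    -0.    -1.   ]]
```

```bash
cat > go.py <<'E'
import sys,numpy as np
from plant import manip
from scipy.spatial.transform import Rotation as R
s=manip.read_state(); M=R.from_quat(np.r_[s['tcp_rot'][1:],s['tcp_rot'][0]]).as_matrix()
x,y,z,a=map(float,sys.argv[1:5])
cur=np.degrees(np.arctan2(M[1,1],M[0,1])); d=(a-cur+90)%180-90
print('t',round(s['time'],2),'pos',s['ee_pos'].round(4),'yaw_y',round(cur,2),'| delta(mm)',((M.T@(np.array([x,y,z])-s['ee_pos']))*1000).round(1),'turn',round(-d,1),'width',round(s['width'],3),'F',s['wrist_force'].round(1),s['finger_force'])
E
python3 go.py .394 -.293 .2 -14.5
```

```text
t 1.0 pos [ 0.2196 -0.5314  0.2313] yaw_y -67.55 | delta(mm) [ 252.2 -153.7   31.3] turn -53.1 width 0.998 F [-0.5 -0.2  0.2] 0.0
```

```bash
python3 -m inch '{"moves":[{"grip":0,"delta_pos":[0.06,-0.036,0.01],"turn":-15},{"grip":0,"delta_pos":[0.13,-0.08,0.02],"turn":-30},{"grip":0,"delta_pos":[0.2,-0.12,0.03],"turn":-45},{"grip":0,"delta_pos":[0.252,-0.154,0.031],"turn":-53},{"grip":0,"delta_pos":[0.252,-0.154,0.031],"turn":-53},{"grip":0,"delta_pos":[0.252,-0.154,0.031],"turn":-53},{"grip":0,"delta_pos":[0.252,-0.154,0.031],"turn":-53},{"grip":0,"delta_pos":[0.252,-0.154,0.031],"turn":-53},{"grip":0,"delta_pos":[0.252,-0.154,0.031],"turn":-53},{"grip":0,"delta_pos":[0.252,-0.154,0.031],"turn":-53},{"grip":0,"delta_pos":[0.252,-0.154,0.031],"turn":-53}]}' 40; python3 go.py .394 -.293 .062 -14.5
python3 - <<'E'
from h import *
c=manip.capture('wrist'); cv2.imwrite('pics/w1.png',c['color'])
E
```

```text
time: 2.1
ee_pos: [0.3932, -0.2935, 0.2003]
tcp_rot: [0.0, 0.792, 0.611, -0.0]
wrist_force: [-0.3, 0.2, -0.5]
width: 1.0
finger_force: 0.0
t 2.1 pos [ 0.3932 -0.2935  0.2003] yaw_y -14.67 | delta(mm) [  0.7   0.6 138.3] turn -0.2 width 1.0 F [-0.3  0.2 -0.5] 0.0
```

View pics/w1.png

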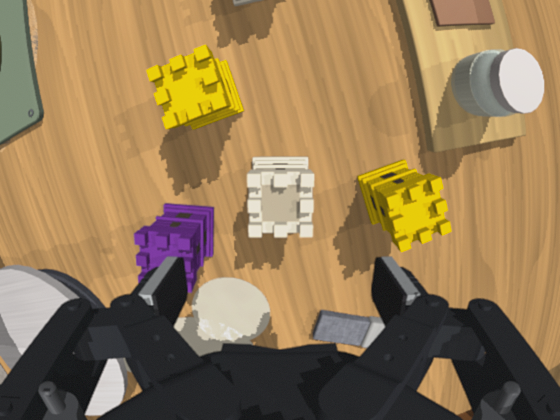

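The wrist view shows the white two-storey centred at (281,200), square between the fingertips (165 and 398). The yellow and purple look-alikes are clear of the fingers.

```bash
python3 -m inch '{"moves":[{"grip":0,"delta_pos":[0,0,0.04],"turn":0},{"grip":0,"delta_pos":[0,0,0.08],"turn":0},{"grip":0,"delta_pos":[0,0,0.11],"turn":0},{"grip":0,"delta_pos":[0,0,0.13],"turn":0},{"grip":0,"delta_pos":[0.001,0.001,0.138],"turn":0},{"grip":0,"delta_pos":[0.001,0.001,0.138],"turn":0},{"grip":1,"delta_pos":[0.001,0.001,0.138],"turn":0},{"grip":1,"delta_pos":[0.001,0.001,0.138],"turn":0},{"grip":1,"delta_pos":[0.001,0.001,0.138],"turn":0},{"grip":1,"delta_pos":[0.001,0.001,0.138],"turn":0},{"grip":1,"delta_pos":[0.001,0.001,0.138],"turn":0},{"grip":1,"delta_pos":[0.001,0.001,0.138],"turn":0}]}' 50; python3 go.py .645 -.026 .2 -2.3
```

```text
time: 3.35
ee_pos: [0.3951, -0.2925, 0.0633]
tcp_rot: [0.001, 0.791, 0.612, 0.0]
wrist_force: [-3.3, 0.8, 12.1]
width: 0.6
finger_force: 50.4
t 3.35 pos [ 0.3951 -0.2925  0.0633] yaw_y -14.57 | delta(mm) [ 320.7  175.  -136.6] turn -12.3 width 0.6 F [-3.3  0.8 12.1] 50.4045170545578
```

```bash
python3 -m inch '{"moves":[{"grip":1,"delta_pos":[0,0,-0.03],"turn":0},{"grip":1,"delta_pos":[0,0,-0.07],"turn":0},{"grip":1,"delta_pos":[0,0,-0.11],"turn":0},{"grip":1,"delta_pos":[0.03,0.015,-0.12],"turn":-2},{"grip":1,"delta_pos":[0.07,0.04,-0.12],"turn":-4},{"grip":1,"delta_pos":[0.11,0.06,-0.12],"turn":-6},{"grip":1,"delta_pos":[0.15,0.082,-0.12],"turn":-8},{"grip":1,"delta_pos":[0.19,0.104,-0.12],"turn":-10},{"grip":1,"delta_pos":[0.23,0.126,-0.12],"turn":-12.3},{"grip":1,"delta_pos":[0.27,0.148,-0.12],"turn":-12.3},{"grip":1,"delta_pos":[0.3,0.165,-0.12],"turn":-12.3},{"grip":1,"delta_pos":[0.321,0.175,-0.12],"turn":-12.3}]}'; python3 -m inch '{"moves":[{"grip":1,"delta_pos":[0,0,0],"turn":0},{"grip":1,"delta_pos":[0,0,0],"turn":0}]}' ;python3 go.py .645 -.026 .0945 -2.3;  python3 - <<'E'
from h import *
c=manip.capture('wrist'); cv2.imwrite('pics/w2.png',c['color'])
E
```

```text
time: 4.55
ee_pos: [0.646, -0.023, 0.1827]
tcp_rot: [-0.0, 0.72, 0.694, 0.001]
wrist_force: [-0.3, -0.8, -1.3]
width: 0.602
finger_force: 53.8
time: 4.75
ee_pos: [0.6447, -0.0255, 0.1825]
tcp_rot: [0.0, 0.721, 0.693, -0.0]
wrist_force: [-0.5, -0.0, -0.7]
width: 0.602
finger_force: 53.8
t 4.75 pos [ 0.6447 -0.0255  0.1825] yaw_y -2.24 | delta(mm) [-0.5  0.3 88. ] turn 0.1 width 0.602 F [-0.5 -0.  -0.7] 53.82217526435852
```

View pics/w2.png

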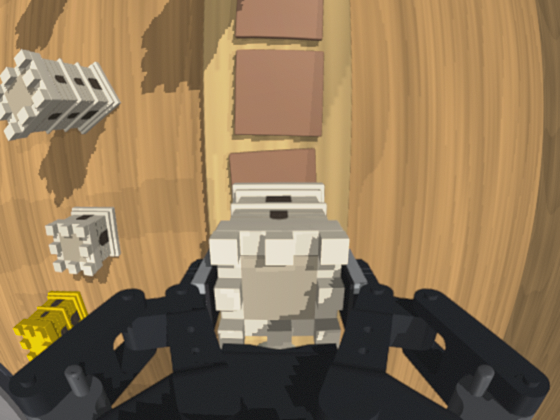

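The held two-storey sits at u≈280. The tile under it spans roughly 231–316, a little to the left, so the tiles are jittered individually. I'll measure them with the wrist camera.

```bash
cat >> h.py <<'E'
def wunproj(c,uv,z):
    k=np.array([(uv[0]-c['cx'])/c['fx'],(uv[1]-c['cy'])/c['fy']]); r=np.linalg.norm(k); d=np.r_[k*np.sin(r)/r,np.cos(r)] if r>1e-9 else np.array([0,0,1.])
    d=c['R'].T@d; o=-c['R'].T@c['t']; return o+d*(z-o[2])/d[2]
def tilemask(im):
    hsv=cv2.cvtColor(im,cv2.COLOR_BGR2HSV).astype(int); return ((((hsv[...,0]+20)%180)<29)&(hsv[...,1]>60)&(hsv[...,2]>50)).astype(np.uint8)
E
python3 - <<'E'
from h import *
c=manip.capture('wrist'); im=c['color']
for u,v in [(280,90),(255,165),(318,90),(220,90),(280,42)]: print((u,v),im[v,u],cv2.cvtColor(im,cv2.COLOR_BGR2HSV)[v,u])
m=cv2.morphologyEx(tilemask(im),cv2.MORPH_OPEN,np.ones((5,5)))
for k in cv2.findContours(m,0,1)[0]:
    if cv2.contourArea(k)<800: continue
    W=np.array([wunproj(c,q[0].astype(float),.028)[:2] for q in k]); print(cv2.boundingRect(k),cv2.minAreaRect((W*1000).astype(np.float32)))
print(wunproj(c,(231,154),.028),wunproj(c,(316,150),.028), -c['R'].T@c['t'])
E
```

```text
(280, 90) [102 128 170] [ 11 102 170]
(255, 165) [ 99 124 166] [ 11 103 166]
(318, 90) [ 97 121 162] [ 11 102 162]
(220, 90) [128 193 223] [ 21 109 223]
(280, 42) [ 77 113 135] [ 19 110 135]
[0.60115138 0.01182973 0.028     ] [0.67936388 0.0123051  0.028     ] [0.64676144 0.04104906 0.32515344]
```

```bash
sed -i 's/%180)<29/%180)<36/' h.py
python3 - <<'E'
from h import *
c=manip.capture('wrist'); im=c['color']
m=cv2.morphologyEx(tilemask(im),cv2.MORPH_OPEN,np.ones((5,5)))
for k in cv2.findContours(m,0,1)[0]:
    if cv2.contourArea(k)<800: continue
    W=np.array([wunproj(c,q[0].astype(float),.028)[:2] for q in k]); r=cv2.minAreaRect((W*1000).astype(np.float32)); print(cv2.boundingRect(k),np.round(np.r_[r[0],r[1],r[2]],1), cv2.boxPoints(r).round().tolist())
E
python3 go.py .641 -.0265 .0925 -1
```

```text
(229, 147, 87, 36) [638.5  -0.8  32.9  79.3  88.9] [[599.0, -16.0], [678.0, -18.0], [678.0, 15.0], [599.0, 16.0]]
(235, 49, 89, 86) [647.5  67.5  79.2  79.4  87.3] [[606.0, 30.0], [685.0, 26.0], [689.0, 105.0], [610.0, 109.0]]
(235, 0, 88, 39) [650.2 137.   39.2  79.6  87.7] [[610.0, 119.0], [689.0, 116.0], [691.0, 155.0], [611.0, 158.0]]
t 4.9 pos [ 0.6446 -0.0265  0.1827] yaw_y -2.32 | delta(mm) [-0.1 -3.6 90.2] turn -1.3 width 0.598 F [ 1.  -0.6 -0.7] 53.82122576236725
```

```bash
python3 -m inch '{"moves":[{"grip":1,"delta_pos":[0.001,-0.0045,0.03],"turn":-1},{"grip":1,"delta_pos":[0.001,-0.0045,0.06],"turn":-1},{"grip":1,"delta_pos":[0.001,-0.0045,0.075],"turn":-1},{"grip":1,"delta_pos":[0.001,-0.0045,0.083],"turn":-1},{"grip":1,"delta_pos":[0.001,-0.0045,0.087],"turn":-1},{"grip":1,"delta_pos":[0.001,-0.0045,0.089],"turn":-1},{"grip":1,"delta_pos":[0.001,-0.0045,0.0905],"turn":-1},{"grip":1,"delta_pos":[0.001,-0.0045,0.0905],"turn":-1},{"grip":1,"delta_pos":[0.001,-0.0045,0.0905],"turn":-1}]}'; python3 go.py .640 -.025 .0915 -1.1
```

```text
time: 5.8
ee_pos: [0.6406, -0.0243, 0.0922]
tcp_rot: [0.0, 0.715, 0.699, 0.0]
wrist_force: [-0.3, -0.0, -1.6]
width: 0.6
finger_force: 53.8
t 5.8 pos [ 0.6406 -0.0243  0.0922] yaw_y -1.25 | delta(mm) [-0.8 -0.6  0.7] turn -0.2 width 0.6 F [-0.3 -0.  -1.6] 53.774921894073486
```

```bash
python3 -m inch '{"moves":[{"grip":1,"delta_pos":[0,0,0.001],"turn":0},{"grip":1,"delta_pos":[0,0,0.002],"turn":0},{"grip":1,"delta_pos":[0,0,0.002],"turn":0}]}'; python3 go.py .640 -.025 .0915 -1.1
```

```text
time: 6.1
ee_pos: [0.6407, -0.0241, 0.0914]
tcp_rot: [0.0, 0.715, 0.699, 0.0]
wrist_force: [-8.6, 0.1, 23.1]
width: 0.603
finger_force: 56.7
t 6.1 pos [ 0.6407 -0.0241  0.0914] yaw_y -1.26 | delta(mm) [-0.9 -0.7 -0.1] turn -0.2 width 0.603 F [-8.6  0.1 23.1] 56.658278703689575
```

```bash
python3 -m inch '{"moves":[{"grip":0,"delta_pos":[0,0,0.001],"turn":0},{"grip":0,"delta_pos":[0,0,0.001],"turn":0},{"grip":0,"delta_pos":[0,0,0],"turn":0},{"grip":0,"delta_pos":[0,0,0],"turn":0},{"grip":0,"delta_pos":[0,0,-0.03],"turn":0},{"grip":0,"delta_pos":[0,0,-0.07],"turn":0},{"grip":0,"delta_pos":[0,0,-0.11],"turn":0},{"grip":0,"delta_pos":[0,0,-0.13],"turn":0},{"grip":0,"delta_pos":[0,0,-0.13],"turn":0}]}'; python3 go.py .427 -.065 .2 -1.5
python3 - <<'E'
from h import *
c=manip.capture('wrist'); im=c['color']; cv2.imwrite('pics/w3.png',im)
m=cv2.morphologyEx(tilemask(im),cv2.MORPH_OPEN,np.ones((5,5)))
for k in cv2.findContours(m,0,1)[0]:
    if cv2.contourArea(k)<800: continue
    W=np.array([wunproj(c,q[0].astype(float),.028)[:2] for q in k]); r=cv2.minAreaRect((W*1000).astype(np.float32)); print(cv2.boundingRect(k),np.round(np.r_[r[0],r[1],r[2]],1))
E
```

```text
time: 7.0
ee_pos: [0.6415, -0.0242, 0.2227]
tcp_rot: [0.001, 0.715, 0.699, 0.002]
wrist_force: [0.6, -0.2, 0.2]
width: 0.999
finger_force: 0.0
t 7.0 pos [ 0.6415 -0.0242  0.2227] yaw_y -1.26 | delta(mm) [ -45.6 -213.6   21.8] turn 0.2 width 0.999 F [ 0.6 -0.2  0.2] 0.0
(245, 237, 71, 62) [ 640.4 -123.4   79.1   79.2   88.6]
(238, 147, 76, 29) [6.384e+02 5.000e-01 2.870e+01 7.880e+01 8.950e+01]
(243, 59, 80, 77) [647.2  67.6  79.5  79.4  86.7]
(245, 0, 79, 51) [650.8 147.5  58.5  79.4  86. ]
```

View pics/w3.png

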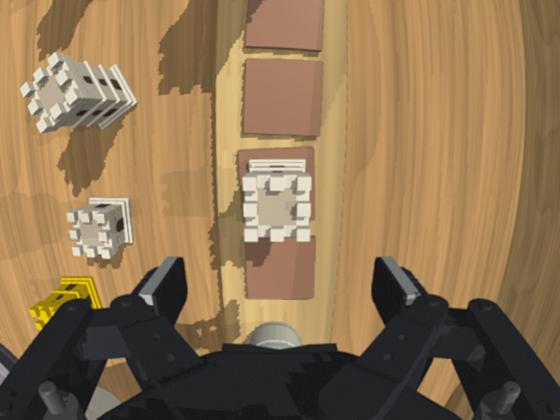

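The two-storey stands square on its tile at (277,200), and the other tiles are measured.

The gatehouse is next.

```bash
python3 -m inch '{"moves":[{"grip":0,"delta_pos":[-0.01,-0.045,0],"turn":0},{"grip":0,"delta_pos":[-0.02,-0.09,0],"turn":0},{"grip":0,"delta_pos":[-0.03,-0.135,0.01],"turn":0},{"grip":0,"delta_pos":[-0.04,-0.18,0.015],"turn":0},{"grip":0,"delta_pos":[-0.0455,-0.2135,0.022],"turn":0},{"grip":0,"delta_pos":[-0.0455,-0.2135,0.022],"turn":0},{"grip":0,"delta_pos":[-0.0455,-0.2135,0.022],"turn":0}]}'; python3 go.py .427 -.065 .032 -1.5
python3 - <<'E'
from h import *
c=manip.capture('wrist'); cv2.imwrite('pics/w4.png',c['color'])
E
```

```text
time: 7.75
ee_pos: [0.4259, -0.0651, 0.1975]
tcp_rot: [-0.0, 0.715, 0.699, -0.0]
wrist_force: [0.1, 0.1, -0.9]
width: 1.0
finger_force: 0.0
t 7.75 pos [ 0.4259 -0.0651  0.1975] yaw_y -1.26 | delta(mm) [1.000e-01 1.200e+00 1.655e+02] turn 0.2 width 1.0 F [ 0.1  0.1 -0.9] 0.0
```

View pics/w4.png

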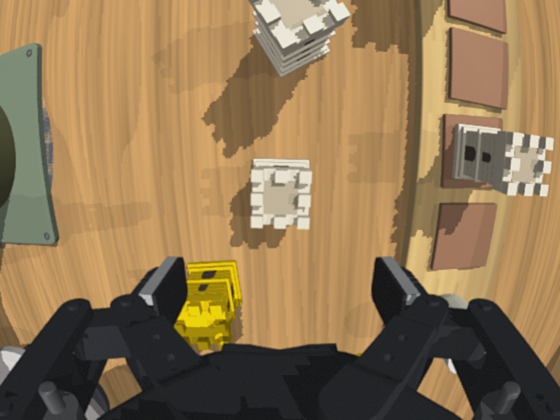

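The gatehouse is centred at (281,200) and square; the yellow tower below is clear of the fingers.

```bash
python3 -m inch '{"moves":[{"grip":0,"delta_pos":[0,0,0.045],"turn":0},{"grip":0,"delta_pos":[0,0.001,0.09],"turn":0},{"grip":0,"delta_pos":[0,0.001,0.13],"turn":0},{"grip":0,"delta_pos":[0,0.001,0.155],"turn":0},{"grip":0,"delta_pos":[0,0.001,0.165],"turn":0},{"grip":0,"delta_pos":[0,0.001,0.165],"turn":0},{"grip":1,"delta_pos":[0,0.001,0.165],"turn":0},{"grip":1,"delta_pos":[0,0.001,0.165],"turn":0},{"grip":1,"delta_pos":[0,0.001,0.165],"turn":0},{"grip":1,"delta_pos":[0,0.001,0.165],"turn":0},{"grip":1,"delta_pos":[0,0.001,0.165],"turn":0},{"grip":1,"delta_pos":[0,0.001,0.165],"turn":0}]}'; python3 go.py .641 -.122 .13 -1.4
```

```text
time: 9.0
ee_pos: [0.4276, -0.0652, 0.034]
tcp_rot: [0.001, 0.715, 0.699, 0.001]
wrist_force: [-0.7, 1.3, 14.1]
width: 0.608
finger_force: 49.6
t 9.0 pos [ 0.4276 -0.0652  0.034 ] yaw_y -1.28 | delta(mm) [-52.1 214.8 -95.6] turn 0.1 width 0.608 F [-0.7  1.3 14.1] 49.639708399772644
```

```bash
python3 -m inch '{"moves":[{"grip":1,"delta_pos":[0,0,-0.03],"turn":0},{"grip":1,"delta_pos":[0,0,-0.07],"turn":0},{"grip":1,"delta_pos":[-0.01,0.01,-0.1],"turn":0},{"grip":1,"delta_pos":[-0.03,0.04,-0.11],"turn":0},{"grip":1,"delta_pos":[-0.05,0.075,-0.11],"turn":0},{"grip":1,"delta_pos":[-0.052,0.12,-0.11],"turn":0},{"grip":1,"delta_pos":[-0.052,0.16,-0.11],"turn":0},{"grip":1,"delta_pos":[-0.052,0.195,-0.1],"turn":0},{"grip":1,"delta_pos":[-0.052,0.214,-0.09],"turn":0},{"grip":1,"delta_pos":[-0.052,0.2145,-0.07],"turn":0},{"grip":1,"delta_pos":[-0.052,0.2145,-0.05],"turn":0},{"grip":1,"delta_pos":[-0.052,0.2145,-0.04],"turn":0}]}'; python3 -m inch '{"moves":[{"grip":1,"delta_pos":[0,0,0.003],"turn":0},{"grip":1,"delta_pos":[0,0,0.006],"turn":0},{"grip":1,"delta_pos":[0,0,0.007],"turn":0},{"grip":1,"delta_pos":[0,0,0.007],"turn":0}]}';  python3 go.py .641 -.122 .062 -1.4
```

```text
time: 10.2
ee_pos: [0.6398, -0.1218, 0.072]
tcp_rot: [-0.001, 0.715, 0.699, -0.0]
wrist_force: [0.3, -1.4, -0.5]
width: 0.601
finger_force: 54.1
time: 10.6
ee_pos: [0.6405, -0.1218, 0.0664]
tcp_rot: [0.0, 0.715, 0.699, 0.0]
wrist_force: [-0.0, -0.1, -1.3]
width: 0.601
finger_force: 54.1
t 10.6 pos [ 0.6405 -0.1218  0.0664] yaw_y -1.26 | delta(mm) [-0.2  0.5  4.4] turn 0.1 width 0.601 F [-0.  -0.1 -1.3] 54.13651764392853
```

```bash
python3 -m inch '{"moves":[{"grip":1,"delta_pos":[0,0,0.002],"turn":0},{"grip":1,"delta_pos":[0,0,0.004],"turn":0},{"grip":1,"delta_pos":[0,0,0.005],"turn":0},{"grip":1,"delta_pos":[0,0,0.005],"turn":0}]}';  python3 go.py .641 -.122 .062 -1.4
```

```text
time: 11.0
ee_pos: [0.6405, -0.1217, 0.0621]
tcp_rot: [0.0, 0.715, 0.699, 0.0]
wrist_force: [-7.0, 0.1, 20.6]
width: 0.6
finger_force: 56.4
t 11.0 pos [ 0.6405 -0.1217  0.0621] yaw_y -1.26 | delta(mm) [-0.2  0.5  0.1] turn 0.1 width 0.6 F [-7.   0.1 20.6] 56.358463168144226
```

Touched down. Release and rise.

```bash
python3 -m inch '{"moves":[{"grip":0,"delta_pos":[0,0,0],"turn":0},{"grip":0,"delta_pos":[0,0,0],"turn":0},{"grip":0,"delta_pos":[0,0,0],"turn":0},{"grip":0,"delta_pos":[0,0,0],"turn":0},{"grip":0,"delta_pos":[0,0,-0.03],"turn":0},{"grip":0,"delta_pos":[0,0,-0.07],"turn":0},{"grip":0,"delta_pos":[0,0,-0.11],"turn":0},{"grip":0,"delta_pos":[0,0,-0.15],"turn":0},{"grip":0,"delta_pos":[0,0,-0.17],"turn":0},{"grip":0,"delta_pos":[0,0,-0.17],"turn":0}]}'; python3 go.py .4415 .087 .23 27.5
```

```text
time: 12.0
ee_pos: [0.6413, -0.1218, 0.2337]
tcp_rot: [0.002, 0.715, 0.699, 0.001]
wrist_force: [-0.1, -0.6, -0.3]
width: 1.004
finger_force: 0.0
t 12.0 pos [ 0.6413 -0.1218  0.2337] yaw_y -1.27 | delta(mm) [ 204.3 -204.3    2.7] turn -28.8 width 1.004 F [-0.1 -0.6 -0.3] 0.0
```

```bash
python3 -m inch '{"moves":[{"grip":0,"delta_pos":[0.03,-0.03,0],"turn":-4},{"grip":0,"delta_pos":[0.06,-0.06,0],"turn":-9},{"grip":0,"delta_pos":[0.09,-0.09,0],"turn":-14},{"grip":0,"delta_pos":[0.12,-0.12,0],"turn":-19},{"grip":0,"delta_pos":[0.15,-0.15,0],"turn":-24},{"grip":0,"delta_pos":[0.18,-0.18,0],"turn":-29},{"grip":0,"delta_pos":[0.204,-0.204,0.003],"turn":-29},{"grip":0,"delta_pos":[0.204,-0.204,0.003],"turn":-29},{"grip":0,"delta_pos":[0.204,-0.204,0.003],"turn":-29}]}'; python3 go.py .4415 .087 .092 27.5
python3 - <<'E'
from h import *
c=manip.capture('wrist'); cv2.imwrite('pics/w5.png',c['color'])
E
```

```text
time: 12.9
ee_pos: [0.4407, 0.0868, 0.2276]
tcp_rot: [-0.0, 0.517, 0.856, -0.0]
wrist_force: [-0.3, -1.0, 0.2]
width: 1.001
finger_force: 0.0
t 12.9 pos [0.4407 0.0868 0.2276] yaw_y 27.8 | delta(mm) [ -0.2   0.9 135.6] turn 0.3 width 1.001 F [-0.3 -1.   0.2] 0.0
```

View pics/w5.png

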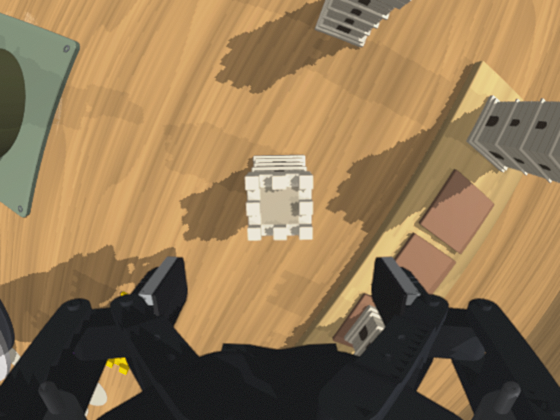

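The three-storey is centred at (280,205) and square to the fingers.

```bash
python3 -m inch '{"moves":[{"grip":0,"delta_pos":[0,0,0.045],"turn":0},{"grip":0,"delta_pos":[0,0.001,0.085],"turn":0},{"grip":0,"delta_pos":[0,0.001,0.115],"turn":0},{"grip":0,"delta_pos":[0,0.001,0.13],"turn":0},{"grip":0,"delta_pos":[0,0.001,0.1355],"turn":0},{"grip":0,"delta_pos":[0,0.001,0.1355],"turn":0},{"grip":1,"delta_pos":[0,0.001,0.1355],"turn":0},{"grip":1,"delta_pos":[0,0.001,0.1355],"turn":0},{"grip":1,"delta_pos":[0,0.001,0.1355],"turn":0},{"grip":1,"delta_pos":[0,0.001,0.1355],"turn":0},{"grip":1,"delta_pos":[0,0.001,0.1355],"turn":0},{"grip":1,"delta_pos":[0,0.001,0.1355],"turn":0}]}'; python3 go.py .6485 .068 .15 -3
```

```text
time: 14.15
ee_pos: [0.442, 0.087, 0.0932]
tcp_rot: [0.0, 0.517, 0.856, 0.0]
wrist_force: [-2.7, -2.1, 11.9]
width: 0.6
finger_force: 50.0
t 14.15 pos [0.442  0.087  0.0932] yaw_y 27.74 | delta(mm) [-112.9  174.   -56.6] turn 30.7 width 0.6 F [-2.7 -2.1 11.9] 50.01674294471741
```

```bash
python3 -m inch '{"moves":[{"grip":1,"delta_pos":[0,0,-0.03],"turn":0},{"grip":1,"delta_pos":[0,0,-0.06],"turn":5},{"grip":1,"delta_pos":[-0.01,0.015,-0.075],"turn":10},{"grip":1,"delta_pos":[-0.025,0.04,-0.075],"turn":16},{"grip":1,"delta_pos":[-0.045,0.07,-0.075],"turn":22},{"grip":1,"delta_pos":[-0.065,0.1,-0.075],"turn":28},{"grip":1,"delta_pos":[-0.085,0.13,-0.075],"turn":31},{"grip":1,"delta_pos":[-0.1,0.155,-0.075],"turn":31},{"grip":1,"delta_pos":[-0.11,0.17,-0.07],"turn":31},{"grip":1,"delta_pos":[-0.113,0.174,-0.055],"turn":31},{"grip":1,"delta_pos":[-0.113,0.174,-0.045],"turn":31},{"grip":1,"delta_pos":[-0.113,0.174,-0.04],"turn":31}]}'; python3 -m inch '{"moves":[{"grip":1,"delta_pos":[0,0,0.003],"turn":0},{"grip":1,"delta_pos":[0,0,0.005],"turn":0},{"grip":1,"delta_pos":[0,0,0.006],"turn":0},{"grip":1,"delta_pos":[0,0,0.006],"turn":0}]}';  python3 go.py .6485 .068 .1212 -3
```

```text
time: 15.35
ee_pos: [0.6471, 0.0682, 0.131]
tcp_rot: [-0.001, 0.727, 0.687, -0.001]
wrist_force: [-0.8, 0.2, -3.0]
width: 0.599
finger_force: 54.8
time: 15.75
ee_pos: [0.6483, 0.0682, 0.1266]
tcp_rot: [0.0, 0.727, 0.687, 0.0]
wrist_force: [-0.6, -0.1, -2.4]
width: 0.598
finger_force: 54.8
t 15.75 pos [0.6483 0.0682 0.1266] yaw_y -3.25 | delta(mm) [-0.2  0.2  5.4] turn -0.3 width 0.598 F [-0.6 -0.1 -2.4] 54.81696903705597
```

```bash
python3 -m inch '{"moves":[{"grip":1,"delta_pos":[0,0,0.002],"turn":0},{"grip":1,"delta_pos":[0,0,0.004],"turn":0},{"grip":1,"delta_pos":[0,0,0.006],"turn":0},{"grip":1,"delta_pos":[0,0,0.006],"turn":0}]}'
```

```text
time: 16.15
ee_pos: [0.6484, 0.0682, 0.1213]
tcp_rot: [0.0, 0.727, 0.687, 0.0]
wrist_force: [-5.0, -0.6, 14.4]
width: 0.598
finger_force: 57.0
```

```bash
python3 -m inch '{"moves":[{"grip":0,"delta_pos":[0,0,0],"turn":0},{"grip":0,"delta_pos":[0,0,0],"turn":0},{"grip":0,"delta_pos":[0,0,0],"turn":0},{"grip":0,"delta_pos":[0,0,0],"turn":0},{"grip":0,"delta_pos":[0,0,-0.03],"turn":0},{"grip":0,"delta_pos":[0,0,-0.07],"turn":0},{"grip":0,"delta_pos":[0,0,-0.11],"turn":0},{"grip":0,"delta_pos":[0,0,-0.125],"turn":0},{"grip":0,"delta_pos":[0,0,-0.125],"turn":0}]}'; python3 go.py .4185 .294 .245 7.8
python3 - <<'E'
from h import *
c=manip.capture('wrist'); im=c['color']; cv2.imwrite('pics/w6.png',im)
m=cv2.morphologyEx(tilemask(im),cv2.MORPH_OPEN,np.ones((5,5)))
for k in cv2.findContours(m,0,1)[0]:
    if cv2.contourArea(k)<800: continue
    W=np.array([wunproj(c,q[0].astype(float),.028)[:2] for q in k]); r=cv2.minAreaRect((W*1000).astype(np.float32)); print(cv2.boundingRect(k),np.round(np.r_[r[0],r[1],r[2]],1))
E
```

```text
time: 17.05
ee_pos: [0.649, 0.0683, 0.2476]
tcp_rot: [0.001, 0.727, 0.687, 0.002]
wrist_force: [0.5, 0.5, -0.1]
width: 1.0
finger_force: 0.0
t 17.05 pos [0.649  0.0683 0.2476] yaw_y -3.26 | delta(mm) [ 212.2 -243.     1.9] turn -11.1 width 1.0 F [ 0.5  0.5 -0.1] 0.0
(242, 145, 71, 29) [648.5  92.3  30.9  79.1  85.8]
(241, 64, 73, 72) [651.9 158.9  79.4  79.1  85.9]
```

View pics/w6.png

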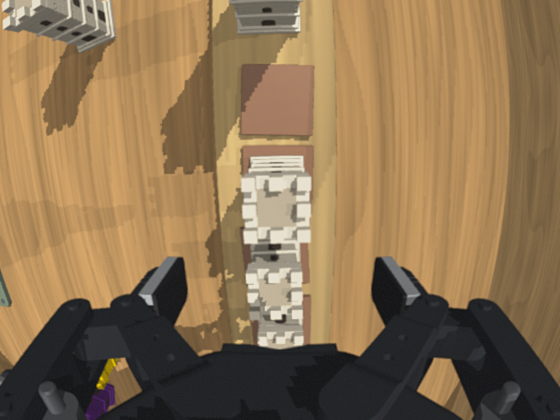

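The three-storey is centred on its tile, and the last tile lies at about (0.652, 0.160).

Last is the four-storey.

```bash
python3 -m inch '{"moves":[{"grip":0,"delta_pos":[0.03,-0.04,0],"turn":-2},{"grip":0,"delta_pos":[0.055,-0.075,0],"turn":-5},{"grip":0,"delta_pos":[0.085,-0.11,0],"turn":-8},{"grip":0,"delta_pos":[0.12,-0.145,0],"turn":-11},{"grip":0,"delta_pos":[0.15,-0.18,0],"turn":-11},{"grip":0,"delta_pos":[0.185,-0.215,0],"turn":-11},{"grip":0,"delta_pos":[0.212,-0.243,0.002],"turn":-11},{"grip":0,"delta_pos":[0.212,-0.243,0.002],"turn":-11},{"grip":0,"delta_pos":[0.212,-0.243,0.002],"turn":-11}]}'; python3 go.py .4185 .294 .122 7.8
python3 - <<'E'
from h import *
c=manip.capture('wrist'); cv2.imwrite('pics/w7.png',c['color'])
E
```

```text
time: 18.0
ee_pos: [0.4172, 0.2937, 0.2425]
tcp_rot: [-0.0, 0.657, 0.754, -0.001]
wrist_force: [0.1, -0.2, -0.3]
width: 0.996
finger_force: 0.0
t 18.0 pos [0.4172 0.2937 0.2425] yaw_y 7.83 | delta(mm) [  0.2   1.5 120.5] turn 0.0 width 0.996 F [ 0.1 -0.2 -0.3] 0.0
```

View pics/w7.png

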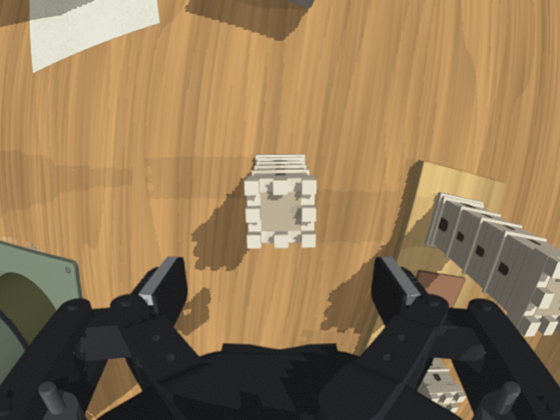

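The four-storey is centred at (281,213) and square.

```bash
python3 -m inch '{"moves":[{"grip":0,"delta_pos":[0,0,0.04],"turn":0},{"grip":0,"delta_pos":[0,0.001,0.075],"turn":0},{"grip":0,"delta_pos":[0,0.001,0.1],"turn":0},{"grip":0,"delta_pos":[0,0.001,0.115],"turn":0},{"grip":0,"delta_pos":[0,0.001,0.12],"turn":0},{"grip":0,"delta_pos":[0,0.001,0.12],"turn":0},{"grip":1,"delta_pos":[0,0.001,0.12],"turn":0},{"grip":1,"delta_pos":[0,0.001,0.12],"turn":0},{"grip":1,"delta_pos":[0,0.001,0.12],"turn":0},{"grip":1,"delta_pos":[0,0.001,0.12],"turn":0},{"grip":1,"delta_pos":[0,0.001,0.12],"turn":0},{"grip":1,"delta_pos":[0,0.001,0.12],"turn":0}]}'; python3 go.py .652 .160 .15 -4
```

```text
time: 19.25
ee_pos: [0.419, 0.2939, 0.1242]
tcp_rot: [0.0, 0.658, 0.753, 0.001]
wrist_force: [-1.3, -0.2, 10.7]
width: 0.599
finger_force: 51.0
t 19.25 pos [0.419  0.2939 0.1242] yaw_y 7.75 | delta(mm) [-164.1  212.9  -25.7] turn 11.7 width 0.599 F [-1.3 -0.2 10.7] 51.044785380363464
```

```bash
python3 -m inch '{"moves":[{"grip":1,"delta_pos":[0,0,-0.03],"turn":0},{"grip":1,"delta_pos":[0,0,-0.06],"turn":2},{"grip":1,"delta_pos":[-0.025,0.005,-0.075],"turn":5},{"grip":1,"delta_pos":[-0.06,0.015,-0.075],"turn":8},{"grip":1,"delta_pos":[-0.095,0.03,-0.075],"turn":11},{"grip":1,"delta_pos":[-0.125,0.05,-0.075],"turn":11.7},{"grip":1,"delta_pos":[-0.145,0.08,-0.075],"turn":11.7},{"grip":1,"delta_pos":[-0.155,0.115,-0.075],"turn":11.7},{"grip":1,"delta_pos":[-0.16,0.15,-0.075],"turn":11.7},{"grip":1,"delta_pos":[-0.164,0.18,-0.075],"turn":11.7},{"grip":1,"delta_pos":[-0.164,0.203,-0.07],"turn":11.7},{"grip":1,"delta_pos":[-0.164,0.213,-0.06],"turn":11.7}]}'; python3 -m inch '{"moves":[{"grip":1,"delta_pos":[0,0,0.01],"turn":0},{"grip":1,"delta_pos":[0,0,0.018],"turn":0},{"grip":1,"delta_pos":[0,0,0.022],"turn":0},{"grip":1,"delta_pos":[0,0,0.022],"turn":0},{"grip":1,"delta_pos":[0,0,0.022],"turn":0}]}';  python3 go.py .652 .160 .1522 -4
```

```text
time: 20.45
ee_pos: [0.6534, 0.1598, 0.1834]
tcp_rot: [0.0, 0.731, 0.682, 0.001]
wrist_force: [0.8, -0.2, -2.3]
width: 0.597
finger_force: 54.8
time: 20.95
ee_pos: [0.6519, 0.16, 0.1619]
tcp_rot: [0.0, 0.731, 0.682, 0.0]
wrist_force: [0.1, -0.0, -3.0]
width: 0.605
finger_force: 54.8
t 20.95 pos [0.6519 0.16   0.1619] yaw_y -3.95 | delta(mm) [0.  0.1 9.7] turn 0.1 width 0.605 F [ 0.1 -0.  -3. ] 54.81520414352417
```

```bash
python3 -m inch '{"moves":[{"grip":1,"delta_pos":[0,0,0.004],"turn":0},{"grip":1,"delta_pos":[0,0,0.007],"turn":0},{"grip":1,"delta_pos":[0,0,0.009],"turn":0},{"grip":1,"delta_pos":[0,0,0.01],"turn":0},{"grip":1,"delta_pos":[0,0,0.01],"turn":0}]}'
```

```text
time: 21.45
ee_pos: [0.6519, 0.16, 0.1523]
tcp_rot: [0.0, 0.731, 0.682, 0.0]
wrist_force: [-6.2, -1.7, 13.6]
width: 0.602
finger_force: 56.8
```

```bash
python3 -m inch '{"moves":[{"grip":0,"delta_pos":[0,0,0],"turn":0},{"grip":0,"delta_pos":[0,0,0],"turn":0},{"grip":0,"delta_pos":[0,0,0],"turn":0},{"grip":0,"delta_pos":[0,0,0],"turn":0},{"grip":0,"delta_pos":[0,0,-0.03],"turn":0},{"grip":0,"delta_pos":[0,0,-0.07],"turn":0},{"grip":0,"delta_pos":[0,0,-0.1],"turn":0},{"grip":0,"delta_pos":[0,-0.02,-0.11],"turn":0},{"grip":0,"delta_pos":[0,-0.06,-0.11],"turn":0},{"grip":0,"delta_pos":[0,-0.1,-0.11],"turn":0},{"grip":0,"delta_pos":[0,-0.15,-0.11],"turn":0},{"grip":0,"delta_pos":[0,-0.2,-0.11],"turn":0}]}'; python3 -m inch '{"moves":[{"grip":0,"delta_pos":[0,-0.03,0],"turn":0},{"grip":0,"delta_pos":[0,-0.03,0],"turn":0}]}'
python3 - <<'E'
from h import *
cs=[manip.capture('top'),manip.capture('scene')]; cv2.imwrite('pics/top9.png',cs[0]['color']); cv2.imwrite('pics/scene9.png',cs[1]['color'])
for n,(x,y) in dict(four_storey=(.652,.16),three_storey=(.648,.068),two_storey=(.640,-.025),gatehouse=(.641,-.122)).items():
    for cc in (cs[:1],cs[1:]):
        p,f=fit(cc,tower(H[n]),x,y,.028); print(n,np.round(p[:2],4),round(np.degrees(p[2])%90,1),round(f,3))
for c in cs[:1]: print(fit([c],[(.070,0,.01),(.056,0,.19),(.064,.18,.21)],.65,.275,.02))
E
```

```text
time: 22.65
ee_pos: [0.4504, 0.1735, 0.2614]
tcp_rot: [-0.0, 0.731, 0.682, 0.0]
wrist_force: [0.6, 2.4, 0.9]
width: 1.0
finger_force: 0.0
time: 22.85
ee_pos: [0.4197, 0.1762, 0.2622]
tcp_rot: [-0.0, 0.73, 0.683, 0.0]
wrist_force: [1.1, -0.3, -0.4]
width: 0.995
finger_force: 0.0
four_storey [0.6528 0.1604] 86.5 0.398
four_storey [0.6531 0.1604] 65.3 0.538
three_storey [0.6495 0.0699] 87.3 0.048
three_storey [0.6478 0.0688] 70.4 0.552
two_storey [ 0.6411 -0.0235] 89.2 0.034
two_storey [ 0.6394 -0.0263] 85.0 0.551
gatehouse [ 0.6427 -0.1211] 88.7 0.023
gatehouse [ 0.6394 -0.1229] 86.4 0.515
(array([ 0.65096917,  0.27478525, -0.0415183 ]), np.float64(0.20870797336101532))
```

View pics/top9.png

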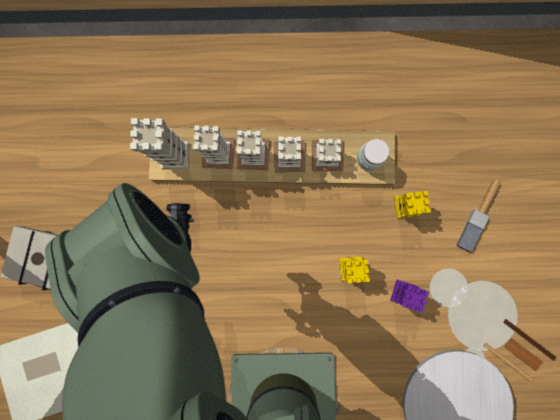

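View pics/scene9.png

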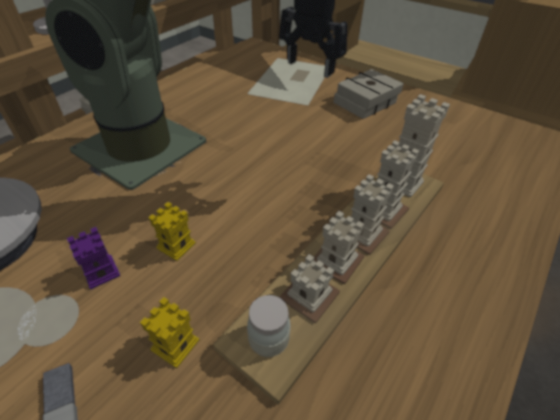

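Both pictures show the row stepping down from the master (top view: u = 208, 250, 290, 329), all four upright and about 3 mm from their tile centres. The master and jar have not moved.

```bash
python3 -c "
from plant import manip
print(manip.finish_job())"
```

```text
the job is handed in; nothing more can be done
None
```

The four towers stand upright on their tiles, stepping down from the master: four-storey, three-storey, two-storey, gatehouse, each within about 4 mm of its tile's centre and square to it; the master and jar were not disturbed, and I handed the job in at about 23 s (no verdict came back).

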